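Turn a centrifuge rotor by fingertip and shut the lid

TASK

Check by hand that the rotor of the open grey bench centrifuge turns freely: with a fingertip laid lightly on its smooth blue top, turn it anticlockwise (seen from above) until its white mark has passed the red pointer on the bowl's front rim once and come round to it a second time, and leave it with the mark at the pointer. Then push the clear lid all the way shut, pressing the machine only gently throughout (well under 12 newtons), and leave the other things on the bench where they are.

Things in the scene. Friction and masses are not known exactly. Their poses are not given: they have to be found in the camera images.
- centrifuge: grey bench centrifuge, fixed, 184 (x) by 190 (y) mm, housing top 50 mm above the bench; origin on the bench under the rotor's axis; -x is its front (panel with dial), +x its back with the lid's hinge. A white bowl rim (radius 56 to 66 mm, top 62 mm above the bench) surrounds the rotor and bears a red pointer at the front (-x).
- spin_axis (a point): fixed point on the rotor's upright axis, 62 mm above the bench, level with the bowl's rim. The rotor's height is not measured: its flat top lies somewhere from 65 to 83 mm above the bench, different each time, to be found by touch. It sits on a sprung spindle that gives way downward at about 8 N per mm, up to some 4 mm.
- rotor (a joint): angle (rad) of the rotor, a smooth flat disc of radius 48 mm, blue top, white radial mark, nothing to grip. 0 and every whole turn: mark at pointer; grows anticlockwise from above, counting on past a turn. Starts at -2.4 to -0.4, so the second arrival at the pointer reads 6.283. Bearing friction 0.035 N m, stops when not driven; a fingertip pressed on the blue ring with a few N drags it.
- lid (a joint): opening of the clear lid, rad: 0 shut, 1.57 upright. A stiff hinge (0.22 N m) holds it at any angle; it has to be pushed all the way down, with some 2 to 3 N at its edge.
- lid_edge (a point): middle of the lid's outer (when shut, upper) face, 150 mm from the hinge line; a black tab, 50 mm wide, reaches 25 mm beyond it. Site x points to the hinge, z out of the outer face. Lid 140 mm wide; hinge line along the machine's y, 80 mm behind the rotor's axis, 59 mm above the bench; when shut the flat outer face lies 30 mm above the hinge line.
- tape_mid (a point): roll of beige tape lying flat, 103 mm across, 25 mm high; point at its centre; not to be moved
- beaker_mid (a point): clear beaker, 72 mm across, 88 mm high; point half-way up; not to be moved
- marker_mid (a point): blue and white marker pen lying, 135 mm long, 16 mm thick; point at its middle; not to be moved
- flask_mid (a point): large lying culture flask with a red cap, 82x146x39 mm; point at its middle; not to be moved

How it is judged:
On the way, in this order (a step that is already met when the one before it is completed fails the run):
1. the rotor has been turned anticlockwise until the mark is half a turn beyond the pointer, the lid still open (value of joint rotor above 3.14 rad and value of joint lid above 1.2 rad).
2. the mark is at the pointer for the second time (within 0.15 rad), the rotor stands still and the robot has let go, the lid still open (value of joint rotor between 6.133 and 6.433 rad and velocity of joint rotor between -0.05 and 0.05 rad/s and contact force between the fingers and centrifuge below 0.1 N and value of joint lid above 1.2 rad), for 0.2 s.
At the end, for the whole second after the job is handed in: the lid is shut (joint below 0.05 rad, 8 mm at the front edge) and under it the rotor's mark still stands at the pointer after the full turn (6.283 within 0.15 rad) (value of joint lid below 0.05 rad and value of joint rotor between 6.133 and 6.433 rad); the robot touches nothing.
It fails at once if the centrifuge, its rotor or its lid is pressed with more than 12 N (contact force between any of the fingers, the arm and centrifuge above 12 N).
It fails at once if tape, beaker, marker or flask is moved by more than 20 mm (distance of any of tape_mid, beaker_mid, marker_mid, flask_mid from where it was at the start of the episode above 0.02 m).
It also fails if it takes over 72 s, if anything falls off the work surface, if the arm or the gripper's body presses on something with over 40 N, if the wrist force passes 120 N, or if a joint passes its speed limit or range.

ROBOT

A 6-joint arm with a two-finger parallel gripper is mounted at the origin on a cart in front of the work surface, level with it; the furniture and walls round the work are solid. World frame = base frame: x ahead of the robot, y to its left, z up, the work surface at z = 0. Lengths are in m, angles in rad, forces in N, time in s.
With the tool pointing down it reaches from about 0.35 to 1 m from the base axis. Payload 7.1 kg.
Tool frame: the origin (TCP) lies where the fingers leave the gripper's body, on its centre line; the fingertips stand 73 mm ahead of it and the grasp point (between the pads) lies r.grip_depth ahead of it (r.grip_depth is the distance from the TCP to the grasp point, in m); z points along the fingers, y is the direction in which the jaws open and shut (so a half turn about z gives the same grasp; the last joint's range is limited). The gripper opens to 85 mm and grips with 20 to 120 N. Pads are 22 mm wide; open, the fingers measure 114 mm over their backs; the gripper's body (76 mm by 85 mm) begins 54 mm behind the grasp point. The pads swing forward as they close: fully open they stand 13 mm farther back than shut.
Start: joints at [1.096, 0.423, 1.63, -0, 1.089, -0.019], TCP at [0.275, 0.561, 0.304] pointing down, gripper open.
Joint ranges: [-3, 3], [-0.9, 2.11], [0.09, 2.58], [-1.31, 4.45], [0.11, 2.69], [-2.54, 2.54]. Speed limits (rad/s): [2.39, 2.39, 3.01, 3.14, 3.14, 3.14].

INTERFACE

Orientations are given as a rotation vector (axis times angle).
In Python, from bench import r gives the robot as it stands.
- The arm moves only by the shell command python3 -m crank 'ROWS' [FORCE]. ROWS is JSON, a list of rows, each a list of 5 numbers: the shift along the tool's x, y, z in cm, then the turn about the tool's z in rad, then the opening in per cent of the stroke, from 0 (shut) to 100 (fully open). In form: [[dx, dy, dz, turn, jaw], ...]. A call has 1 to 20 rows; each row is the pose to reach, as a shift and turn from the pose commanded when the call began, along the tool's axes at that moment; what a row does not reach only later rows make up. A row lasts 1/8 s, in which the tool goes at most 62.5 mm and 10.7 degrees, less where a joint would pass 70% of its speed; a pose out of reach is approached as far as the arm can. A call with a gripper value outside its range is refused whole. The fingers move at their own pace and stop on an object; FORCE is the grip in N (left out, the last holds). Time passes only in rows, so rows that repeat a pose let the fingers close. It gives the time, the measured TCP pose, the force and the opening at its end, in the units of the state.
- r.read_state(): the state, without advancing time (a new reading comes with each control period).
- r.camera(name): name is "side" or "top" or "wrist"; returns the picture (400x640x3 uint8, red, green, blue); there is no depth.
- r.camera_model(name): a dict with "mtx" (3x3 intrinsics, pixels), "eye" and "attitude" of the camera in the world. Camera axes: x right, y down, z forward; pixel columns grow to the right and rows downward; lengths in m; the calibration is good to about 2 mm. A picture is of the moment at which its call begins: read the wrist's pose just before it. camera_model takes no time and is no camera call; for the wrist camera it gives the pose at the moment of the call.
- r.finish_job(): hands the job in, once; it reports no verdict.
Trained networks look in the newest picture that a camera, given by its name, has taken for a name from the list of things; names that differ only in an ending like _2 or _b are one class to them, and where a whole thing is asked for, a point or a joint stands for the part that bears it (a point fixed in the world has none). Each returns a list of dicts, best first, with "confidence" (0 to 1); they miss things now and then, are a little off and sometimes report something else, mostly with a low value. They report only what shows in the picture. A call takes as long as a camera call.
- r.boxes_of(query, camera): "centre" ([column, row] in pixels, amid what is visible of it).
- r.silhouettes(query, camera): "pixels" (400x640 bool, what is visible of it) and "centre" ([column, row] in pixels, amid what is visible of it).
- r.mark_of(query, camera): "centre" ([column, row] in pixels: a listed point, or the origin of a listed thing).
The state is a dict: "clock": time; "joint_positions": joint angles; "joint_velocities": joint speeds; "tau": joint torques, N m; "eef_pos": TCP position; "tcp_rot": TCP orientation; "wrist_force": force on the tool from outside, world axes, zero at the start; "wrist_torque": the same for the moment, N m; "grip_width": finger opening in m.
Only numpy, scipy, OpenCV 4.12 (cv2) and the standard library are available. Lean on these libraries where they do the work, as an engineer would, in place of code of your own. Each camera call takes 0.05 s, during which the arm holds its last target.

## Working session

There is one attempt and no reset: what is moved stays moved. The work goes in short steps, Python scripts to look and compute and a shell command to move; the robot and the scene stay as the last step left them, time stands still between calls to the robot, and variables do not carry over. Pictures are saved under pics/ and viewed, and the job is handed in when it is done.

```bash
ls; mkdir -p pics; cat > h.py <<'E'
import numpy as np, cv2
from bench import r
from scipy.spatial.transform import Rotation as R
def cam(n):
    m=r.camera_model(n); A=np.array(m["attitude"]); 
    if A.shape!=(3,3): A=R.from_rotvec(A).as_matrix()
    return np.array(m["mtx"]),np.array(m["eye"]),A
def at_z(n,px,z):
    K,e,A=cam(n); d=A@np.linalg.solve(K,[px[0],px[1],1.]); return e+d*(z-e[2])/d[2]
def proj(n,p):
    K,e,A=cam(n); q=K@(A.T@(np.array(p)-e)); return q[:2]/q[2]
def save(n,f):
    im=r.camera(n); cv2.imwrite('pics/'+f,im[:,:,::-1]); return im
def st():
    s=r.read_state(); 
    print(round(s['clock'],2),'tcp',np.round(s['eef_pos'],4),'rot',np.round(s['tcp_rot'],3),'F',np.round(s['wrist_force'],2),'w',round(s['grip_width'],4)); return s
E
python3 - <<'E'
from h import *
st()
for n in("top","side","wrist"):
    save(n,n+'0.png'); print(n,[np.round(x,3).tolist() for x in cam(n)])
for n in("top","side"):
  for q in("centrifuge","spin_axis","lid_edge","tape_mid","beaker_mid","marker_mid","flask_mid"):
    try: print(n,q,[(np.round(d['centre'],1).tolist(),round(d['confidence'],2)) for d in r.mark_of(q,n)][:2])
    except Exception as x: print(q,x)
E
```

```text
pics
0.0 tcp [0.2749 0.5608 0.3031] rot [-7.10e-01 -3.06e+00  2.00e-03] F [-0.35 -0.37 -0.6 ] w 0.0857
top [[[474.826, 0.0, 322.314], [0.0, 474.826, 201.482], [0.0, 0.0, 1.0]], [0.324, 0.236, 1.686], [[0.024, -0.993, 0.113], [-1.0, -0.025, -0.01], [0.013, -0.113, -0.994]]]
side [[[378.748, 0.0, 316.28], [0.0, 378.748, 198.803], [0.0, 0.0, 1.0]], [0.054, -0.606, 0.883], [[0.875, -0.329, 0.356], [-0.484, -0.565, 0.668], [-0.019, -0.756, -0.654]]]
wrist [[[348.11, 0.0, 316.785], [0.0, 348.11, 202.549], [0.0, 0.0, 1.0]], [0.217, 0.589, 0.373], [[0.44, 0.868, 0.23], [0.898, -0.425, -0.115], [-0.002, 0.257, -0.966]]]
top centrifuge [([358.5, 212.3], 0.96)]
top spin_axis [([359.2, 215.7], 0.58)]
top lid_edge []
top tape_mid [([257.1, 232.2], 0.76), ([359.3, 215.0], 0.56)]
top beaker_mid [([282.1, 204.7], 0.75)]
top marker_mid [([436.3, 229.8], 0.71)]
top flask_mid [([209.1, 213.1], 0.88)]
side centrifuge [([326.4, 241.6], 0.78)]
side spin_axis [([329.0, 226.2], 0.93)]
side lid_edge [([354.9, 175.7], 0.65)]
side tape_mid [([265.1, 188.9], 0.69), ([357.2, 173.6], 0.51)]
side beaker_mid []
side marker_mid [([366.3, 317.7], 0.61), ([330.6, 225.2], 0.55)]
side flask_mid [([261.7, 156.0], 0.65)]
```

View pics/top0.png

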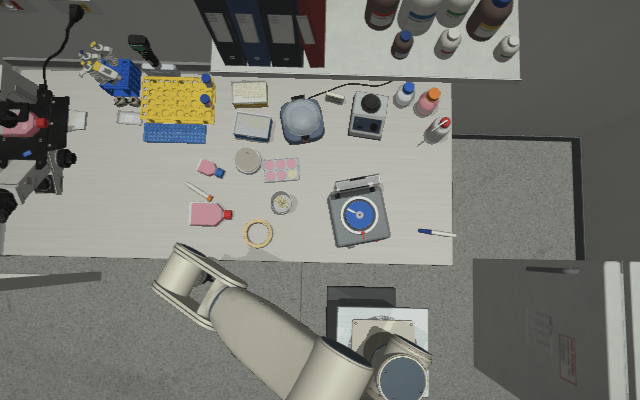

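View pics/side0.png

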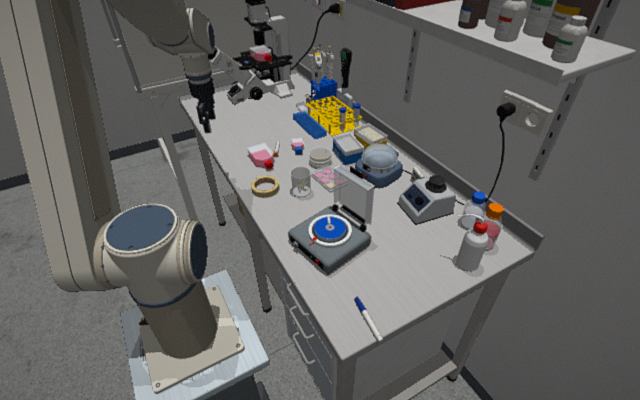

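View pics/wrist0.png

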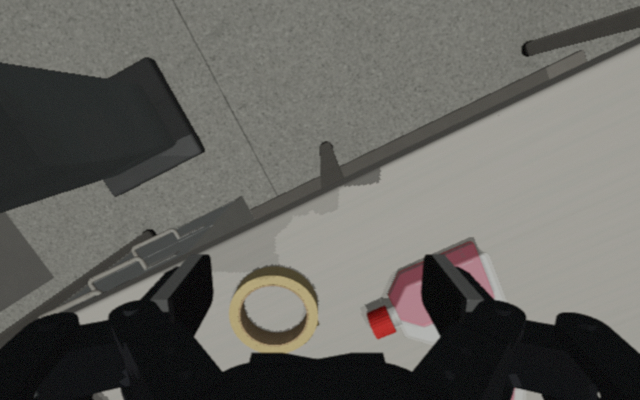

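```bash
python3 - <<'E'
from h import *
for n,q,px,z in[("top","cen",(358.5,212.3),0),("top","axis",(359.2,215.7),.062),("side","cen",(326.4,241.6),0),("side","axis",(329,226.2),.062),("top","tape",(257.1,232.2),.0125),("top","beak",(282.1,204.7),.044),("top","mark",(436.3,229.8),.008),("top","flask",(209.1,213.1),.02)]:
    print(n,q,np.round(at_z(n,px,z),4))
im=cv2.imread('pics/top0.png')[160:270,290:440]; cv2.imwrite('pics/top0c.png',cv2.resize(im,None,fx=5,fy=5,interpolation=cv2.INTER_CUBIC))
im=cv2.imread('pics/side0.png')[120:320,240:440]; cv2.imwrite('pics/side0c.png',cv2.resize(im,None,fx=3,fy=3,interpolation=cv2.INTER_CUBIC))
E
```

```text
top cen [0.4809 0.0891 0.    ]
top axis [0.4634 0.0919 0.062 ]
side cen [0.4618 0.0994 0.    ]
side axis [0.472 0.101 0.062]
top tape [0.4005 0.4459 0.0125]
top beak [0.4966 0.359  0.044 ]
top mark [ 0.4248 -0.1872  0.008 ]
top flask [0.463  0.6159 0.02  ]
```

View crops.

View pics/top0c.png

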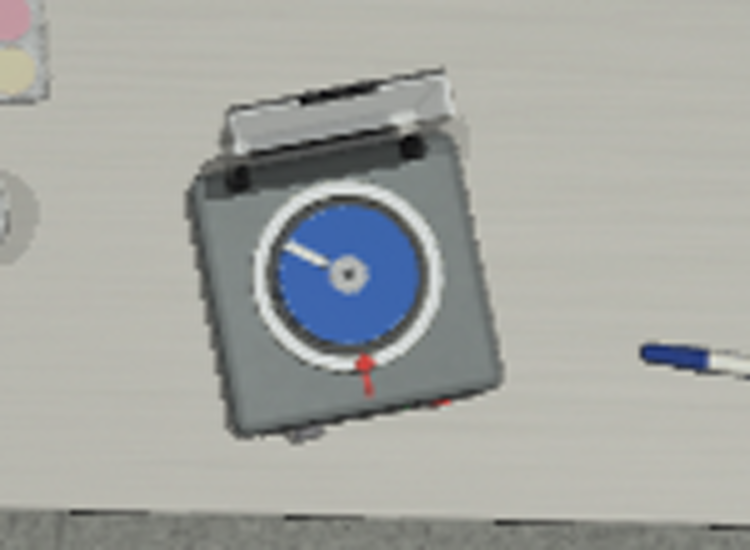

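View pics/side0c.png

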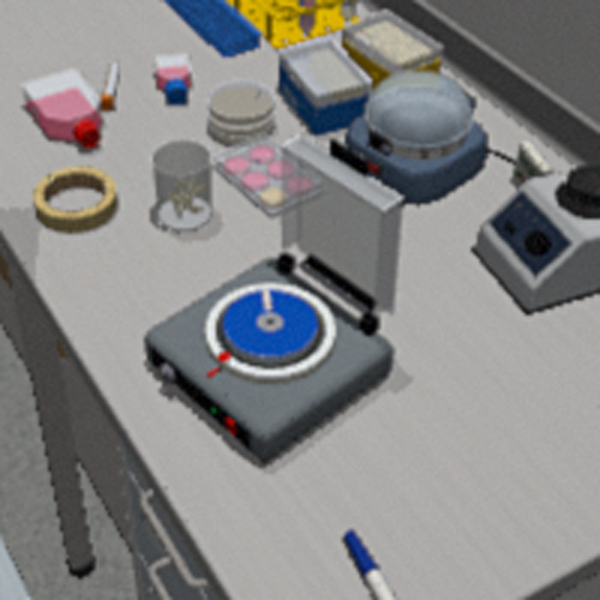

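```bash
python3 - <<'E'
from h import *
s=st(); M=R.from_rotvec(s['tcp_rot']).as_matrix(); print(np.round(M,3))
# target: above axis, shifted to the front
for t in([0.44,0.09,0.26],):
    print(np.round(M.T@(np.array(t)-s['eef_pos'])*100,2))
print('tool x yaw',np.degrees(np.arctan2(M[1,0],M[0,0])))
E
```

```text
0.85 tcp [0.2751 0.5612 0.3039] rot [-0.71 -3.06  0.  ] F [-0.39  0.04 -0.64] w 0.0858
[[-0.898  0.44  -0.   ]
 [ 0.44   0.898 -0.   ]
 [ 0.    -0.    -1.   ]]
[-35.55 -35.05   4.39]
tool x yaw 153.88440361397457
```

```bash
python3 -m crank '[[-6,-6,0,-0.1,0],[-11,-11,0,-0.2,0],[-16,-16,0,-0.3,0],[-21,-21,0,-0.4,0],[-26,-26,0,-0.5,0],[-30,-30,0,-0.6,0],[-34,-34,0,-0.63,0],[-35.5,-35,0,-0.63,0],[-35.5,-35,0,-0.63,0],[-35.5,-35,0,-0.63,0]]' 20; python3 - <<'E'
from h import *
st()
save("wrist",'w1.png')
for n in("wrist",):
  for q in("centrifuge","spin_axis","lid_edge"):
    print(n,q,[(np.round(d['centre'],1).tolist(),round(d['confidence'],2)) for d in r.mark_of(q,n)][:2])
print(at_z("wrist",r.mark_of("spin_axis","wrist")[0]['centre'],.062))
E
```

```text
clock: 2.1
eef_pos: [0.4397, 0.0905, 0.3039]
tcp_rot: [0.271, -3.13, -0.0]
wrist_force: [-0.1, 0.7, 0.1]
grip_width: 0.0001
2.1 tcp [0.4397 0.0905 0.3039] rot [ 0.271 -3.13  -0.   ] F [-0.11  0.65  0.13] w 0.0001
wrist centrifuge [([314.5, 194.5], 0.74)]
wrist spin_axis [([312.7, 213.7], 0.72)]
wrist lid_edge []
[0.4685777  0.09246684 0.062     ]
```

View pics/w1.png

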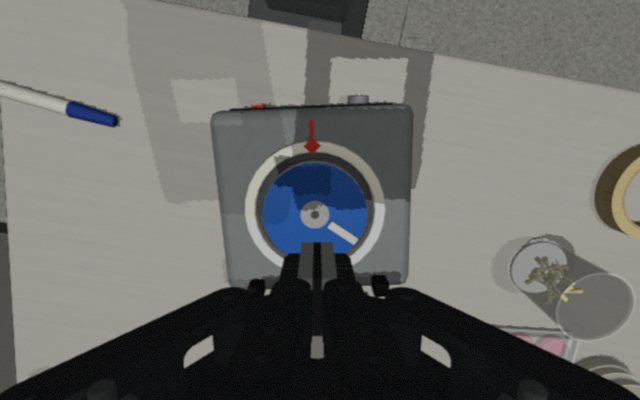

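```bash
python3 - <<'E'
from h import *
from scipy.optimize import least_squares
st()
im=save("wrist",'w2.png').astype(int)
K,e,A=cam("wrist")
hsv=cv2.cvtColor(im.astype(np.uint8),cv2.COLOR_RGB2HSV)
vv,uu=np.mgrid[0:400,0:640]
d=np.stack([(uu-K[0,2])/K[0,0],(vv-K[1,2])/K[1,1],np.ones_like(uu)],-1)@A.T
P=e+d*((0.062-e[2])/d[...,2])[...,None]
c=np.array([.4685,.0925])
rr=np.hypot(P[...,0]-c[0],P[...,1]-c[1])
m=(rr<.075)&(rr>.045)&(hsv[...,1]<45)&(hsv[...,2]>140)&(vv<245)
print(m.sum())
X=P[m][:,:2]
f=least_squares(lambda p:np.hypot(X[:,0]-p[0],X[:,1]-p[1])-p[2],[*c,.061],loss='soft_l1',f_scale=.002)
print('rim centre',f.x, np.abs(f.fun).mean())
red=(rr<.075)&(rr>.05)&(hsv[...,1]>150)&(hsv[...,2]>90)&((hsv[...,0]<8)|(hsv[...,0]>172))&(vv<180)
pr=P[red][:,:2].mean(0); v=pr-f.x[:2]; print('pointer',pr,np.hypot(*v),'yaw front',np.degrees(np.arctan2(v[1],v[0]))%360, red.sum())
M=R.from_rotvec(r.read_state()['tcp_rot']).as_matrix(); print('toolx yaw',np.degrees(np.arctan2(M[1,0],M[0,0]))%360)
# blue
b=(hsv[...,0]>100)&(hsv[...,0]<130)&(hsv[...,1]>140)&(vv<245)&(rr<.08)
for z in(.065,.07,.075,.08,.083):
    Q=e+d*((z-e[2])/d[...,2])[...,None]
    cnt=max(cv2.findContours(b.astype(np.uint8),0,1)[0],key=len)[:,0]
    q=Q[cnt[:,1],cnt[:,0]][:,:2]; dd=np.hypot(*(q-f.x[:2]).T); dd=dd[cnt[:,1]<235]; print(z,np.percentile(dd,[50,75,90]), np.median((q-f.x[:2])[np.argsort(cnt[:,1])[:20]],0))
E
```

```text
2.35 tcp [0.4394 0.0918 0.3039] rot [ 0.277 -3.129 -0.   ] F [-0.81 -0.66 -0.02] w -0.0
1940
rim centre [0.46560501 0.09203763 0.06078913] 0.002295782121362446
pointer [0.4056917 0.0790481] 0.06130524143607353 yaw front 192.23271041376626 147
toolx yaw 190.10804039639424
0.065 [0.04516954 0.04706042 0.04814089] [-0.04306531 -0.00973143]
0.07 [0.04552594 0.04648312 0.04712361] [-0.04382263 -0.009773  ]
0.075 [0.04577944 0.0460328  0.04623551] [-0.04457995 -0.00981456]
0.08 [0.04565036 0.04631145 0.04657232] [-0.04533727 -0.00985613]
0.083 [0.04548415 0.04660665 0.04696794] [-0.04579166 -0.00988107]
```

```bash
python3 - <<'E'
from h import *
c=np.array([.466,.092]);y=np.radians(11.5);ux=np.array([np.cos(y),np.sin(y),0]);uy=np.array([-np.sin(y),np.cos(y),0])
def pt(a,s,h=.03,w=0): # s along lid from hinge, outer face
    b=np.array([*c,.059])+.08*ux
    return b+ s*(-np.cos(a)*ux+np.sin(a)*np.array([0,0,1]))+h*(np.sin(a)*ux+np.cos(a)*np.array([0,0,1]))+w*uy
for a in(1.3,1.4,1.5,1.57,1.65,1.75):
    f=lambda p:[(proj(n,p)).round(0).astype(int).tolist() for n in("side","top")]
    print(a,'edge',f(pt(a,.15)),'tab',f(pt(a,.175)),'cornL',f(pt(a,.15,.03,.07)),'cornR',f(pt(a,.15,.03,-.07)))
E
python3 -c "
import cv2
im=cv2.imread('pics/side0.png')[150:250,300:400]; cv2.imwrite('pics/sc.png',cv2.resize(im,None,fx=6,fy=6,interpolation=cv2.INTER_CUBIC))"
```

```text
1.3 edge [[347, 181], [359, 189]] tab [[345, 175], [361, 190]] cornL [[330, 170], [337, 193]] cornR [[364, 192], [381, 186]]
1.4 edge [[351, 178], [359, 185]] tab [[350, 172], [359, 185]] cornL [[334, 168], [337, 188]] cornR [[368, 190], [380, 181]]
1.5 edge [[354, 176], [358, 180]] tab [[354, 170], [358, 179]] cornL [[338, 166], [336, 184]] cornR [[372, 188], [379, 176]]
1.57 edge [[357, 175], [357, 177]] tab [[357, 169], [358, 175]] cornL [[340, 165], [335, 181]] cornR [[375, 187], [379, 173]]
1.65 edge [[360, 175], [356, 173]] tab [[361, 167], [357, 171]] cornL [[343, 164], [334, 177]] cornR [[377, 186], [378, 169]]
1.75 edge [[363, 174], [355, 169]] tab [[365, 167], [356, 166]] cornL [[347, 164], [334, 173]] cornR [[381, 185], [377, 165]]
```

View pics/sc.png

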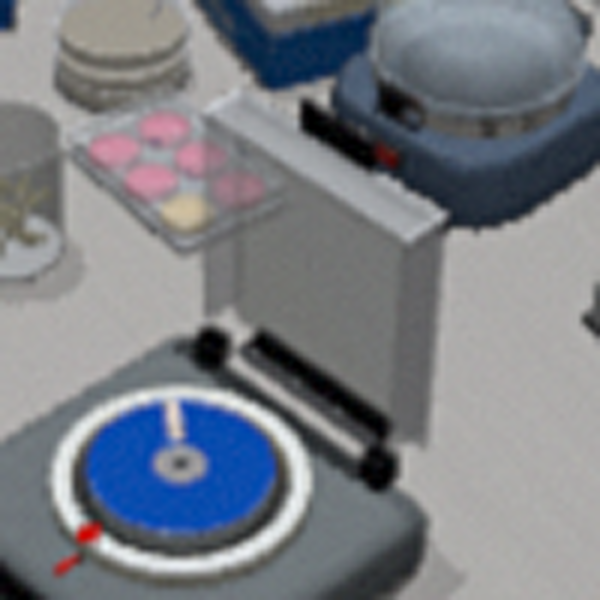

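```bash
python3 -m crank '[[-2,1,4,-0.03,0],[-4.4,2.2,9,-0.03,0],[-4.4,2.2,13,-0.03,0],[-4.4,2.2,14,-0.03,0],[-4.4,2.2,14,-0.03,0],[-4.4,2.2,14,-0.03,0]]'; python3 - <<'E'
from h import *
import time
s=st(); M=R.from_rotvec(s['tcp_rot']).as_matrix(); print((M.T@(s['eef_pos']-[.466,.092,0])*100).round(2))
save("wrist",'w3.png');st();save("side",'s3.png')
E
```

```text
clock: 3.15
eef_pos: [0.4801, 0.1202, 0.1655]
tcp_rot: [-0.32, 3.123, 0.0]
wrist_force: [0.2, 1.0, 0.5]
grip_width: 0.0001
3.15 tcp [0.4801 0.1202 0.1655] rot [-0.32   3.123  0.   ] F [0.19 0.99 0.54] w 0.0001
[ -1.99   2.48 -16.54]
3.2 tcp [0.4801 0.1201 0.1655] rot [-3.200e-01  3.122e+00  1.000e-03] F [ 0.47 -0.54  0.3 ] w 0.0003
```

View pics/w3.png

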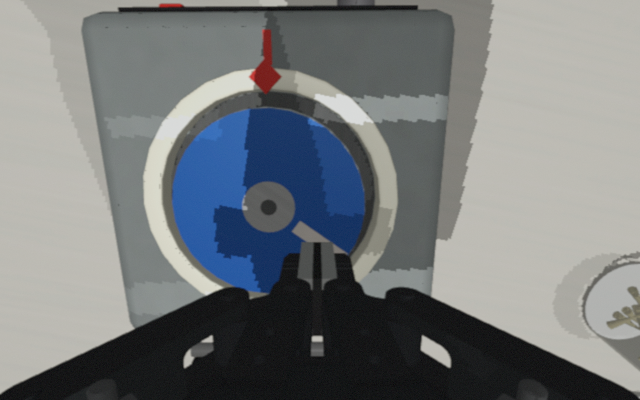

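View pics/s3.png

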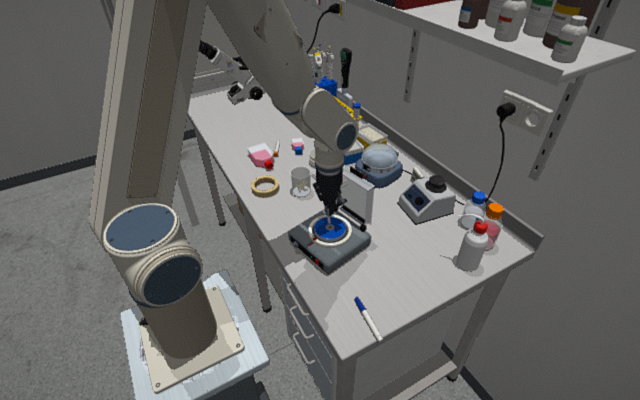

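```bash
python3 -m crank '[[0,0,0.4,0,0],[0,0,0.7,0,0],[0,0,0.7,0,0],[0,0,0.7,0,0]]'; for i in 1 2; do :; done; python3 -m crank '[[0,0,0.1,0,0],[0,0,0.1,0,0]]'
```

```text
clock: 3.75
eef_pos: [0.4793, 0.1199, 0.1569]
tcp_rot: [0.32, -3.125, 0.0]
wrist_force: [0.7, -0.7, -0.7]
grip_width: 0.0002
clock: 4.0
eef_pos: [0.4793, 0.1199, 0.1559]
tcp_rot: [0.32, -3.125, 0.0]
wrist_force: [-0.1, -0.3, -0.6]
grip_width: 0.0002
```

```bash
python3 -m crank '[[0,0,0.08,0,0],[0,0,0.08,0,0]]'|grep -E 'eef|force'
```

```text
eef_pos: [0.4793, 0.12, 0.1551]
wrist_force: [0.0, -0.3, 0.4]
```

```bash
python3 -m crank '[[0,0,0.08,0,0],[0,0,0.08,0,0]]'|grep -E 'eef|force'
```

```text
eef_pos: [0.4793, 0.1199, 0.1543]
wrist_force: [-0.7, 1.0, 0.1]
```

```bash
python3 -m crank '[[0,0,0.08,0,0],[0,0,0.08,0,0]]'|grep -E 'eef|force'
```

```text
eef_pos: [0.4792, 0.1199, 0.1535]
wrist_force: [-0.7, 0.1, -0.4]
```

```bash
python3 -m crank '[[0,0,0.08,0,0],[0,0,0.08,0,0]]'|grep -E 'eef|force'
```

```text
eef_pos: [0.4793, 0.1199, 0.1527]
wrist_force: [-0.0, 0.4, 0.2]
```

```bash
python3 -m crank '[[0,0,0.04,0,0],[0,0,0.08,0,0]]'|grep -E 'eef|force'
```

```text
eef_pos: [0.4793, 0.1199, 0.1519]
wrist_force: [0.5, 0.8, 1.2]
```

```bash
python3 -m crank '[[0,0,0.04,0,0],[0,0,0.04,0,0]]'|grep -E 'eef|force'
```

```text
eef_pos: [0.4793, 0.1199, 0.1515]
wrist_force: [-0.2, -0.2, 0.5]
```

```bash
python3 -m crank '[[0,0,0.08,0,0],[0,0,0.08,0,0]]'|grep -E 'eef|force'
```

```text
eef_pos: [0.4793, 0.1199, 0.1507]
wrist_force: [-0.0, -0.6, 0.5]
```

```bash
python3 -m crank '[[0,0,0.08,0,0],[0,0,0.08,0,0]]'|grep -E 'eef|force'
```

```text
eef_pos: [0.4793, 0.12, 0.1499]
wrist_force: [-0.4, -0.6, -0.5]
```

```bash
python3 -m crank '[[0,0,0.08,0,0],[0,0,0.08,0,0]]'|grep -E 'eef|force'
```

```text
eef_pos: [0.4793, 0.1199, 0.1491]
wrist_force: [0.4, 0.9, -0.3]
```

```bash
python3 -m crank '[[0,0,0.08,0,0],[0,0,0.08,0,0]]'|grep -E 'eef|force'
```

```text
eef_pos: [0.4792, 0.1199, 0.1483]
wrist_force: [-0.4, 0.2, -0.4]
```

```bash
python3 -m crank '[[0,0,0.08,0,0],[0,0,0.08,0,0]]'|grep -E 'eef|force'
```

```text
eef_pos: [0.4793, 0.1199, 0.1475]
wrist_force: [0.4, -0.1, 0.8]
```

```bash
python3 -m crank '[[0,0,0.08,0,0],[0,0,0.08,0,0]]'|grep -E 'eef|force'
```

```text
eef_pos: [0.4793, 0.1199, 0.1467]
wrist_force: [0.4, -0.4, -0.2]
```

```bash
python3 -m crank '[[0,0,0.08,0,0],[0,0,0.08,0,0]]'|grep -E 'eef|force'; python3 -c "
from h import *
im=save('wrist','w4.png')"
```

```text
eef_pos: [0.4793, 0.12, 0.1459]
wrist_force: [-0.8, 0.6, 0.6]
```

View pics/w4.png

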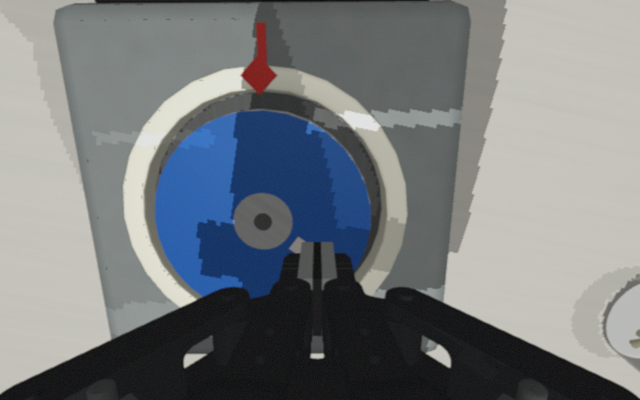

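```bash
python3 -m crank '[[0,0,0.08,0,0],[0,0,0.08,0,0]]'|grep -E 'eef|force'
```

```text
eef_pos: [0.4792, 0.1199, 0.1451]
wrist_force: [0.5, 1.1, 0.4]
```

```bash
python3 -m crank '[[0,0,0.08,0,0],[0,0,0.08,0,0]]'|grep -E 'eef|force'
```

```text
eef_pos: [0.4793, 0.12, 0.1442]
wrist_force: [0.5, -0.2, -0.2]
```

```bash
python3 -m crank '[[0,0,0.08,0,0],[0,0,0.08,0,0]]'|grep -E 'eef|force'
```

```text
eef_pos: [0.4792, 0.1199, 0.1435]
wrist_force: [-0.3, 0.5, 0.6]
```

```bash
python3 -m crank '[[0,0,0.08,0,0],[0,0,0.08,0,0]]'|grep -E 'eef|force'
```

```text
eef_pos: [0.4793, 0.12, 0.1427]
wrist_force: [-0.0, 0.3, -0.3]
```

```bash
python3 -m crank '[[0,0,0.08,0,0],[0,0,0.08,0,0]]'|grep -E 'eef|force'
```

```text
eef_pos: [0.4794, 0.12, 0.142]
wrist_force: [-0.4, 0.2, 1.5]
```

```bash
python3 -m crank '[[0,0,0.03,0,0],[0,0,0.03,0,0]]'|grep -E 'eef|force'
```

```text
eef_pos: [0.4794, 0.12, 0.1417]
wrist_force: [-1.0, -0.0, 2.9]
```

```bash
python3 -m crank '[[0,0,0.02,0,0],[0.57,0.35,0.02,0,0],[1.24,0.57,0.02,0,0],[1.88,0.64,0.02,0,0],[2.52,0.57,0.02,0,0],[3.14,0.37,0.02,0,0]]'; python3 -c "
from h import *
im=save('wrist','w5.png')"
```

```text
clock: 9.55
eef_pos: [0.4474, 0.1172, 0.1415]
tcp_rot: [-0.321, 3.125, 0.0]
wrist_force: [1.2, 0.3, 4.6]
grip_width: 0.0004
```

View pics/w5.png

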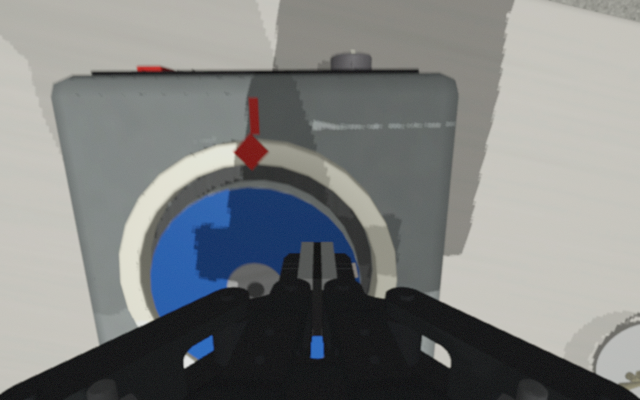

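```bash
python3 -m crank '[[0.52,-0.29,0,0,0],[1.01,-0.72,0,0,0],[1.40,-1.23,0,0,0],[1.67,-1.82,0,0,0],[1.82,-2.45,0,0,0],[1.83,-3.1,0,0,0],[1.7,-3.74,0,0,0],[1.45,-4.33,0,0,0]]'; python3 -c "
from h import *
im=save('wrist','w6.png')"
```

```text
clock: 10.6
eef_pos: [0.4423, 0.0713, 0.1413]
tcp_rot: [0.32, -3.124, 0.0]
wrist_force: [-1.1, 2.3, 5.2]
grip_width: -0.0002
```

View pics/w6.png

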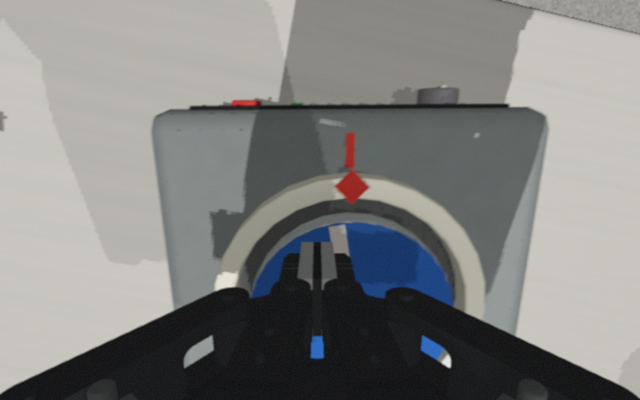

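```bash
python3 -m crank '[[-0.37,-0.53,0,0,0],[-0.84,-0.98,0,0,0],[-1.4,-1.31,0,0,0],[-2.01,-1.52,0,0,0],[-2.66,-1.6,0,0,0],[-3.3,-1.54,0,0,0],[-3.92,-1.35,0,0,0],[-4.49,-1.04,0,0,0]]'; python3 -m crank '[[0,0,-1,0,0],[0,0,-1,0,0]]';python3 -c "
from h import *
im=save('wrist','w7.png')"
```

```text
clock: 11.65
eef_pos: [0.4883, 0.0702, 0.1413]
tcp_rot: [0.32, -3.124, 0.001]
wrist_force: [-2.0, -0.8, 5.5]
grip_width: -0.0001
clock: 11.9
eef_pos: [0.4885, 0.0705, 0.1519]
tcp_rot: [-0.32, 3.125, -0.0]
wrist_force: [0.5, -0.0, -1.0]
grip_width: 0.0002
```

View pics/w7.png

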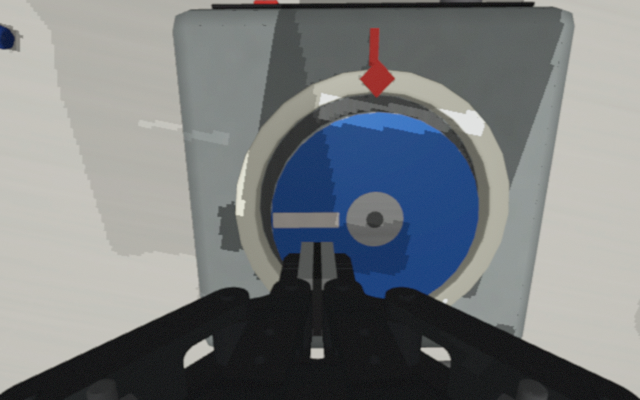

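```bash
cat >> h.py <<'E'
def plane(n,z):
    K,e,A=cam(n); vv,uu=np.mgrid[0:400,0:640]
    d=np.stack([(uu-K[0,2])/K[0,0],(vv-K[1,2])/K[1,1],np.ones_like(uu)],-1)@A.T
    return (e+d*((z-e[2])/d[...,2])[...,None])[...,:2]
def mark(im,n="wrist",c0=(.466,.092),vmax=240,zr=.069):
    hsv=cv2.cvtColor(im,cv2.COLOR_RGB2HSV).astype(int); H,S,V=hsv[...,0],hsv[...,1],hsv[...,2]
    vv=np.mgrid[0:400,0:640][0]
    P2=plane(n,.062);P=plane(n,zr)
    def pol(Q,c): return np.hypot(Q[...,0]-c[0],Q[...,1]-c[1])
    # axis from the hub's dark hole / grey hub centroid
    g=(S<60)&(pol(P,c0)<.016)&(vv<vmax); hub=P[g].mean(0) if g.sum()>50 else None
    c=np.array(c0)
    red=(pol(P2,c)<.072)&(pol(P2,c)>.05)&(S>140)&(V>70)&((H<8)|(H>172))
    pp=P2[red].mean(0)-c
    mk=(pol(P,c)<.043)&(pol(P,c)>.019)&(S<70)&(V>75)&(vv<vmax)
    k,lab,stt,_=cv2.connectedComponentsWithStats(mk.astype(np.uint8)); 
    i=1+np.argmax(stt[1:,4]); X=P[lab==i]
    def ang(cc):
        a=np.arctan2(*(X.mean(0)-cc)[::-1])-np.arctan2(*(P2[red].mean(0)-cc)[::-1]); return (a+np.pi)%(2*np.pi)-np.pi
    print('hub',hub,'pointer yaw',np.degrees(np.arctan2(pp[1],pp[0]))%360,'mark n',len(X),'rad',np.hypot(*(X.mean(0)-c)),'angle',ang(c),'with hub' , ang(hub) if hub is not None else None)
E
python3 - <<'E'
from h import *
im=cv2.imread('pics/w7.png')[:,:,::-1].copy(); mark(im)
E
```

```text
hub [0.46609569 0.09226557] pointer yaw 192.14441093702052 mark n 804 rad 0.03069024633342149 angle 1.6099608414741144 with hub 1.6009710350913364
```

```bash
python3 -m crank '[[-0.09,2.5,0,0,0],[-0.09,5.02,0,0,0],[-0.09,5.02,0.5,0,0],[-0.09,5.02,0.85,0,0],[-0.09,5.02,0.95,0,0],[-0.09,5.02,1,0,0],[-0.09,5.02,1,0,0]]'
```

```text
clock: 12.82
eef_pos: [0.4791, 0.1197, 0.1415]
tcp_rot: [0.32, -3.125, 0.0]
wrist_force: [-1.7, -0.9, 3.7]
grip_width: -0.0004
```

```bash
python3 -m crank '[[0.56,0.33,0.01,0,0],[1.17,0.54,0.01,0,0],[1.82,0.62,0.01,0,0],[2.46,0.56,0.01,0,0],[3.08,0.37,0.01,0,0],[3.65,0.06,0,0,0],[4.14,-0.37,0,0,0],[4.53,-0.88,0,0,0],[4.8,-1.47,0,0,0],[4.95,-2.1,0,0,0],[4.96,-2.75,0,0,0],[4.83,-3.39,0,0,0],[4.58,-3.98,0,0,0],[4.21,-4.51,0,0,0],[3.74,-4.96,0,0,0],[3.18,-5.29,0,0,0],[2.57,-5.5,0,0,0],[1.92,-5.58,0,0,0],[1.28,-5.52,0,0,0],[0.66,-5.33,0,0,0]]'; python3 -m crank '[[0,0,-1,0,0],[0,0,-1,0,0]]';python3 -c "
from h import *
im=save('wrist','w8.png');mark(im)"
```

```text
clock: 15.32
eef_pos: [0.483, 0.0659, 0.1412]
tcp_rot: [0.32, -3.123, 0.001]
wrist_force: [-1.7, -1.2, 5.1]
grip_width: 0.0002
clock: 15.58
eef_pos: [0.4834, 0.0663, 0.1518]
tcp_rot: [-0.32, 3.125, -0.0]
wrist_force: [0.5, 0.3, 0.3]
grip_width: -0.0001
hub [0.46365791 0.09178213] pointer yaw 192.14078346898575 mark n 861 rad 0.030986406067839357 angle -1.1512718819781114 with hub -1.2236638505712527
```

View pics/w8.png

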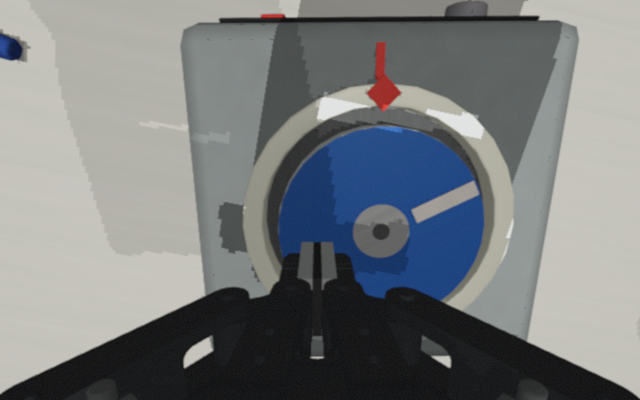

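```bash
python3 -m crank '[[1.8,0.4,0,0,0],[3.58,0.86,0,0,0],[3.58,0.86,0.5,0,0],[3.58,0.86,0.85,0,0],[3.58,0.86,0.95,0,0],[3.58,0.86,1,0,0],[3.58,0.86,1,0,0]]' | grep force; python3 -m crank '[[-0.46,-0.45,0,0,0],[-1.01,-0.8,0,0,0],[-1.62,-1.02,0,0,0],[-2.26,-1.11,0,0,0],[-2.26,-1.11,0,0,0]]';python3 -c "
from h import *
im=save('wrist','w9.png');mark(im)"
```

```text
wrist_force: [0.9, -0.9, 4.2]
clock: 17.12
eef_pos: [0.4723, 0.0615, 0.1416]
tcp_rot: [-0.32, 3.123, -0.0]
wrist_force: [2.3, -1.1, 3.9]
grip_width: 0.0003
hub [0.45426642 0.09126764] pointer yaw 192.15657362759842 mark n 979 rad 0.03114013459063623 angle -0.4416390236871113 with hub -0.6451321149344551
```

View pics/w9.png

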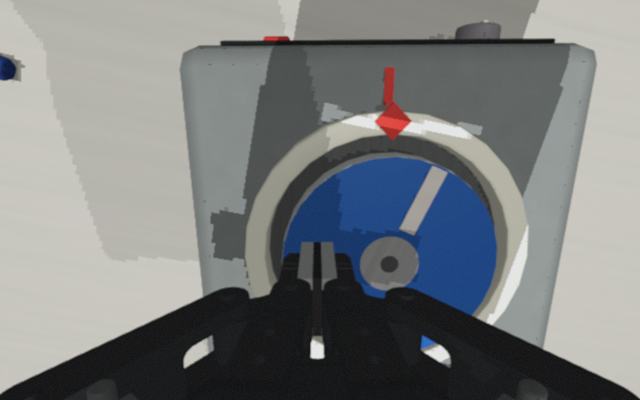

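```bash
python3 -m crank '[[-0.54,0.03,0,0,0],[-1.07,0.15,0,0,0],[-1.54,0.35,0,0,0],[-1.54,0.35,0,0,0]]';python3 -c "
from h import *
im=save('wrist','w10.png');mark(im)"
```

```text
clock: 17.68
eef_pos: [0.4862, 0.0685, 0.1415]
tcp_rot: [-0.32, 3.124, 0.0]
wrist_force: [0.6, 0.7, 4.2]
grip_width: -0.0001
hub [0.46325315 0.09154349] pointer yaw 192.20926577452016 mark n 1072 rad 0.031261920171585106 angle -0.010736081178847279 with hub -0.009336719416464856
```

View pics/w10.png

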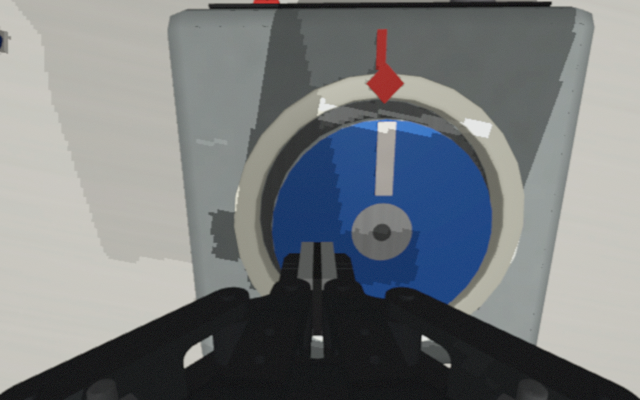

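```bash
python3 -m crank '[[0,0,-0.5,0,0],[0,0,-1,0,0],[0,0,-1,0,0],[0,0,-1,0,0],[0,0,-1,0,0],[0,0,-1,0,0]]';python3 -c "
from h import *
im=save('wrist','w11.png');mark(im)
print(r.grip_depth)"; python3 -m crank '[[2,0,-4,0,0],[3,0,-9,0,0],[3,0,-14,0,0],[3,0,-19,0,0],[3,0,-19.5,0,0],[3,0,-19.5,0,0]]';python3 -c "
from h import *
im=save('wrist','w12.png');mark(im); save('side','s12.png')"
```

```text
clock: 18.48
eef_pos: [0.4854, 0.068, 0.1513]
tcp_rot: [0.32, -3.125, -0.0]
wrist_force: [0.0, 0.8, -0.0]
grip_width: -0.0001
hub [0.46465401 0.09197216] pointer yaw 192.14435613109117 mark n 947 rad 0.03122872115457345 angle -0.020577227505968132 with hub -0.017164592542657342
0.0539
clock: 19.27
eef_pos: [0.4558, 0.0619, 0.3463]
tcp_rot: [-0.32, 3.125, -0.0]
wrist_force: [-0.4, 0.2, 0.4]
grip_width: 0.0001
hub [0.46564993 0.09195707] pointer yaw 191.94988900891641 mark n 180 rad 0.03137276471438625 angle -0.01574749500328254 with hub -0.015434019524649845
```

View pics/w12.png

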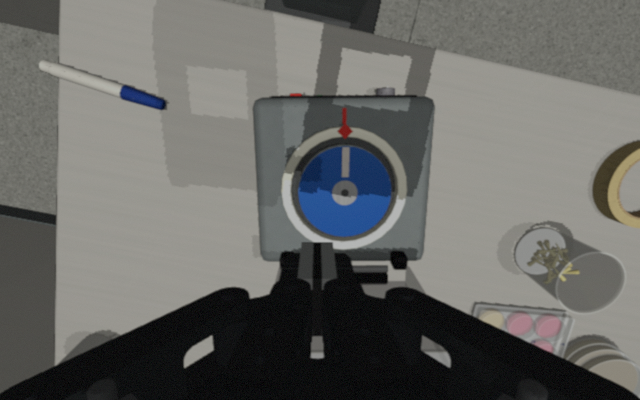

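View pics/s12.png

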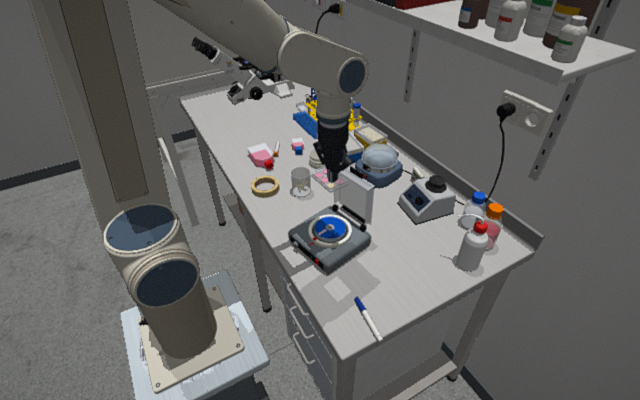

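```bash
python3 -m crank '[[-4,1,0,0,0],[-8,2,0,0,0],[-12,2.7,0,0,0],[-15.1,2.7,0,0,0],[-15.1,2.7,0,0,0],[-15.1,2.7,0,0,0]]';python3 -c "
from h import *
s=st(); M=R.from_rotvec(s['tcp_rot']).as_matrix(); print((M.T@(s['eef_pos']-[.466,.092,0])*100).round(2))
save('wrist','w13.png'); save('side','s13.png');save('top','t13.png')
for n in('side','top','wrist'): print(n,[(np.round(d['centre'],1).tolist(),round(d['confidence'],2)) for d in r.mark_of('lid_edge',n)][:2])"
```

```text
clock: 20.12
eef_pos: [0.5975, 0.1188, 0.3445]
tcp_rot: [0.32, -3.122, 0.0]
wrist_force: [0.4, -0.2, 0.3]
grip_width: 0.0004
20.12 tcp [0.5975 0.1188 0.3445] rot [ 0.32  -3.122  0.   ] F [ 0.38 -0.22  0.25] w 0.0004
[-13.29  -0.04 -34.5 ]
side [([353.8, 173.1], 0.77)]
top [([359.9, 175.4], 0.84)]
wrist [([319.1, 176.9], 0.79)]
```

View pics/w13.png

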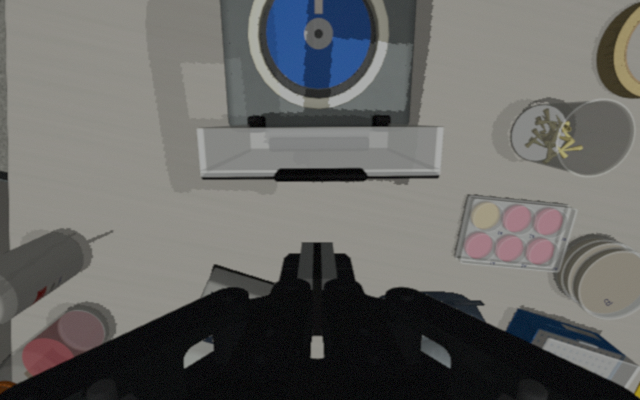

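View pics/s13.png

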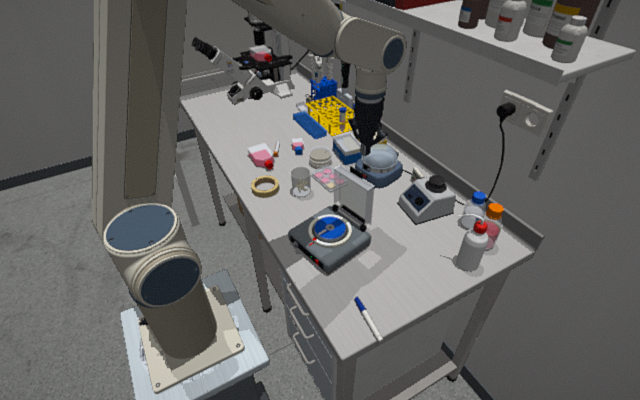

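View pics/t13.png

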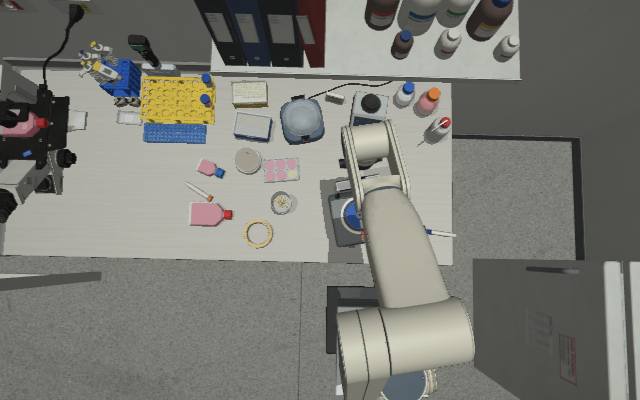

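```bash
python3 - <<'E'
from h import *
s=r.read_state(); M=R.from_rotvec(s['tcp_rot']).as_matrix()
for z in(.2,.209,.22): print(z,(M.T@(at_z("wrist",(319,178),z)-[.466,.092,0])*100).round(2))
for dx in(-.011,0,.011): print(dx,proj("wrist",s['eef_pos']+M@[dx,0,.073]).round(0))
E
```

```text
0.2 [-11.15   0.02 -20.  ]
0.209 [-1.098e+01  2.000e-02 -2.090e+01]
0.22 [-1.076e+01  1.000e-02 -2.200e+01]
-0.011 [318. 283.]
0 [318. 261.]
0.011 [318. 238.]
```

```bash
python3 -m crank '[[0,0,3.5,0,0],[0,0,6.5,0,0],[0,0,7.2,0,0],[0,0,7.2,0,0],[0,0,7.2,0,0]]';python3 -c "
from h import *
s=st(); M=R.from_rotvec(s['tcp_rot']).as_matrix(); print((M.T@(s['eef_pos']-[.466,.092,0])*100).round(2))
save('wrist','w14.png')"
```

```text
clock: 21.05
eef_pos: [0.5992, 0.1191, 0.2759]
tcp_rot: [-0.32, 3.123, 0.0]
wrist_force: [0.2, -0.9, 0.1]
grip_width: 0.0002
21.05 tcp [0.5992 0.1191 0.2759] rot [-0.32   3.123  0.   ] F [ 0.21 -0.95  0.15] w 0.0002
[-13.66  -0.05 -27.56]
```

View pics/w14.png

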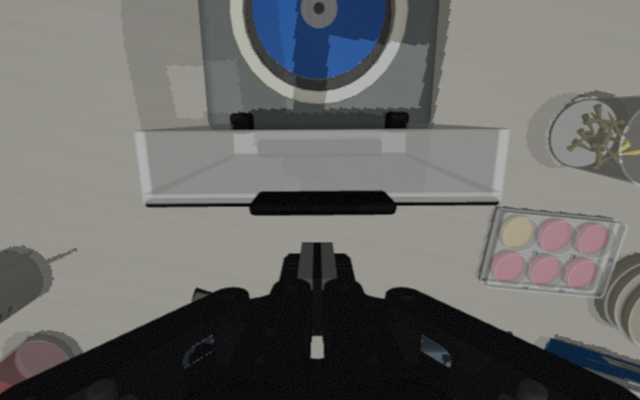

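```bash
python3 -m crank '[[0.8,0,0.2,0,0],[1.6,0,0.2,0,0],[2.8,0,0,0,0],[4.1,0,-0.1,0,0],[5.3,0,-0.1,0,0]]';python3 -c "
from h import *
s=st(); M=R.from_rotvec(s['tcp_rot']).as_matrix(); print((M.T@(s['eef_pos']-[.466,.092,0])*100).round(2))
save('wrist','w15.png');save('side','s15.png')"
```

```text
clock: 21.72
eef_pos: [0.5457, 0.1081, 0.2757]
tcp_rot: [-0.32, 3.125, -0.0]
wrist_force: [1.5, 0.3, -0.5]
grip_width: 0.0003
21.73 tcp [0.5457 0.1081 0.2757] rot [-0.32   3.125 -0.   ] F [ 1.45  0.25 -0.5 ] w 0.0003
[ -8.15  -0.05 -27.56]
```

View pics/w15.png

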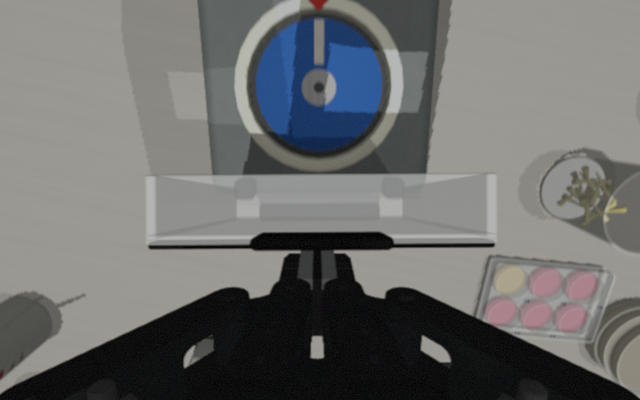

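View pics/s15.png

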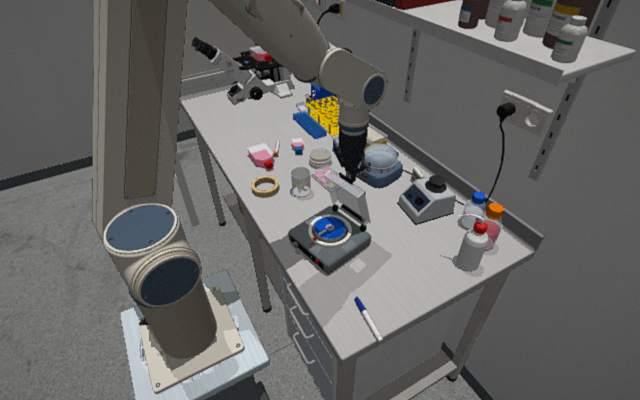

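```bash
python3 -m crank '[[1.2,0,0.1,0,0],[2.4,0,0.35,0,0],[3.6,0,0.7,0,0],[4.8,0,1.1,0,0],[5.9,0,1.65,0,0],[7,0,2.3,0,0],[8,0,3,0,0],[8.95,0,3.8,0,0],[9.8,0,4.7,0,0]]';python3 -c "
from h import *
s=st(); M=R.from_rotvec(s['tcp_rot']).as_matrix(); print((M.T@(s['eef_pos']-[.466,.092,0])*100).round(2))
save('wrist','w16.png');save('side','s16.png')"
```

```text
clock: 22.95
eef_pos: [0.4499, 0.0883, 0.2278]
tcp_rot: [0.32, -3.125, 0.0]
wrist_force: [0.5, -0.1, -0.1]
grip_width: -0.0002
22.95 tcp [0.4499 0.0883 0.2278] rot [ 0.32  -3.125  0.   ] F [ 0.5  -0.09 -0.07] w -0.0002
[  1.66  -0.04 -22.78]
```

View pics/w16.png

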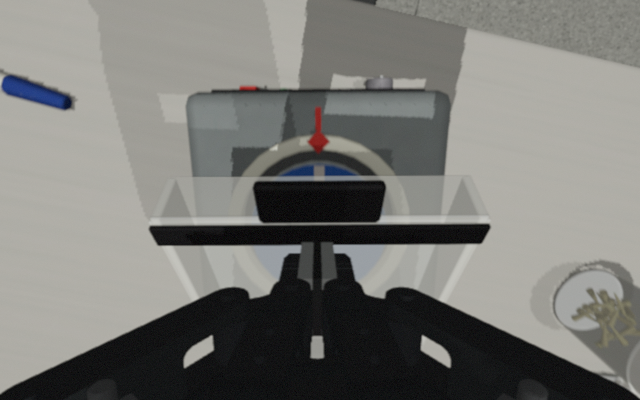

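View pics/s16.png

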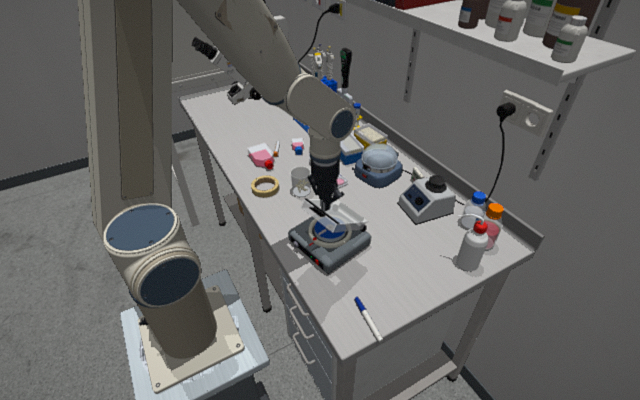

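```bash
python3 -m crank '[[0.8,0,1,0,0],[1.5,0,2,0,0],[2.1,0,3.1,0,0],[2.6,0,4.2,0,0],[2.9,0,4.9,0,0],[2.9,0,4.9,0,0]]';python3 -c "
from h import *
s=st(); M=R.from_rotvec(s['tcp_rot']).as_matrix(); print((M.T@(s['eef_pos']-[.466,.092,0])*100).round(2))
save('wrist','w17.png');save('side','s17.png')"
```

```text
clock: 23.8
eef_pos: [0.4216, 0.0824, 0.1787]
tcp_rot: [0.32, -3.124, 0.0]
wrist_force: [0.0, -0.1, -0.3]
grip_width: 0.0002
23.8 tcp [0.4216 0.0824 0.1787] rot [ 0.32  -3.124  0.   ] F [ 0.01 -0.08 -0.33] w 0.0002
[  4.57  -0.04 -17.87]
```

View pics/w17.png

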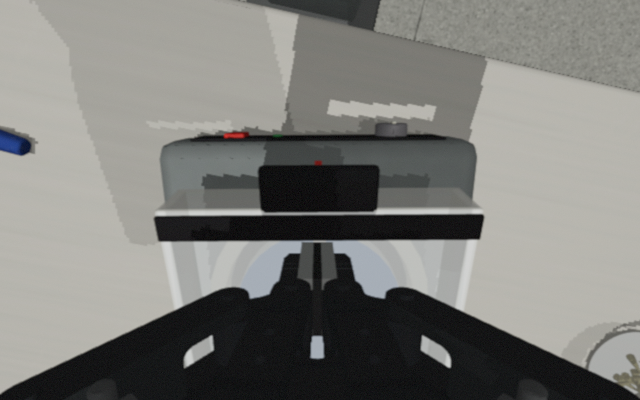

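```bash
python3 -m crank '[[0.1,0,0.3,0,0],[0.2,0,0.6,0,0],[0.2,0,0.6,0,0]]' | grep -E 'eef|force'
```

```text
eef_pos: [0.4201, 0.0821, 0.1733]
wrist_force: [-0.4, -0.6, 0.9]
```

```bash
python3 -m crank '[[0,0,0.15,0,0],[0.1,0,0.3,0,0]]' | grep -E 'eef|force'; python3 -c "
from h import *
save('side','s18.png')
im=cv2.imread('pics/s18.png')[170:290,260:400]; cv2.imwrite('pics/s18c.png',cv2.resize(im,None,fx=5,fy=5,interpolation=cv2.INTER_CUBIC))"
```

```text
eef_pos: [0.4194, 0.0819, 0.1704]
wrist_force: [0.2, -0.6, 1.0]
```

View pics/s18c.png

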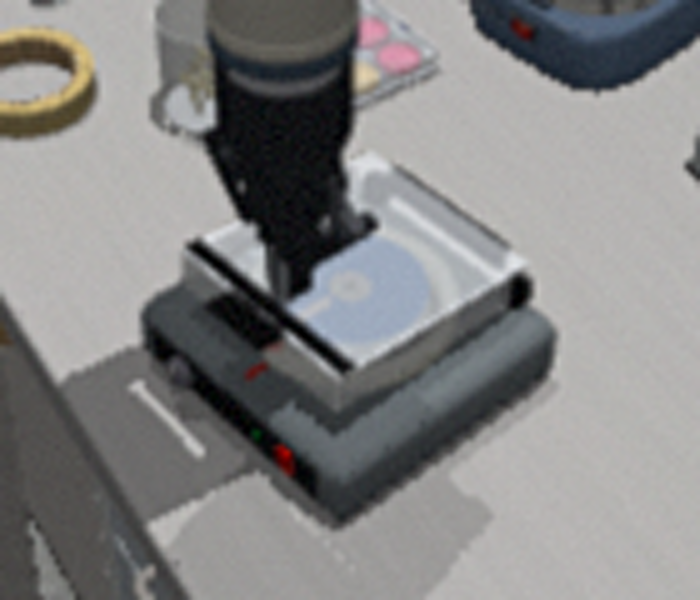

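```bash
python3 -m crank '[[0,0,0.15,0,0],[0,0,0.3,0,0],[0,0,0.3,0,0]]' | grep -E 'eef|force'
```

```text
eef_pos: [0.4192, 0.0819, 0.1673]
wrist_force: [0.1, -0.1, 0.7]
```

```bash
python3 -m crank '[[0,0,0.1,0,0],[0,0,0.2,0,0],[0,0,0.2,0,0]]' | grep -E 'eef|force'
```

```text
eef_pos: [0.4193, 0.0819, 0.1653]
wrist_force: [0.3, -0.7, 0.2]
```

```bash
python3 -m crank '[[0,0,0.05,0,0],[0,0,0.1,0,0],[0,0,0.1,0,0]]' | grep -E 'eef|force'
```

```text
eef_pos: [0.4193, 0.0819, 0.1644]
wrist_force: [-0.4, -0.5, 0.7]
```

```bash
python3 -m crank '[[0,0,0.03,0,0],[0,0,0.05,0,0],[0,0,0.05,0,0]]' | grep -E 'eef|force'; python3 -c "
from h import *
im=save('wrist','w19.png');save('side','s19.png')
im=cv2.imread('pics/s19.png')[170:290,260:400]; cv2.imwrite('pics/s19c.png',cv2.resize(im,None,fx=5,fy=5,interpolation=cv2.INTER_CUBIC))"
```

```text
eef_pos: [0.4193, 0.0819, 0.1639]
wrist_force: [-1.5, -0.3, 0.3]
```

View pics/s19c.png

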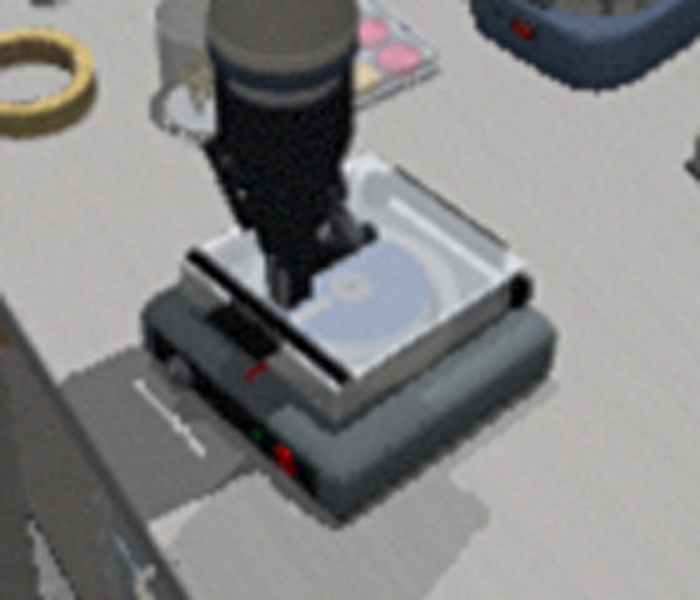

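View pics/w19.png

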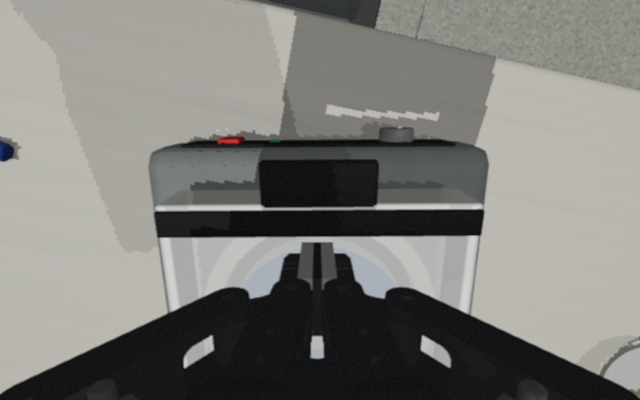

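```bash
python3 -m crank '[[0,0,0.03,0,0],[0,0,0.05,0,0]]' | grep -E 'eef|force'
```

```text
eef_pos: [0.4193, 0.0819, 0.1634]
wrist_force: [-0.3, 0.2, 1.3]
```

```bash
python3 -m crank '[[0,0,0.03,0,0],[0,0,0.05,0,0]]' | grep -E 'eef|force'
```

```text
eef_pos: [0.4192, 0.0819, 0.1629]
wrist_force: [-0.5, -0.7, 0.9]
```

```bash
python3 -m crank '[[0,0,0.02,0,0],[0,0,0.04,0,0]]' | grep -E 'eef|force'
```

```text
eef_pos: [0.4193, 0.0819, 0.1625]
wrist_force: [-1.1, -0.1, 1.2]
```

```bash
python3 -m crank '[[0,0,0.02,0,0],[0,0,0.04,0,0]]' | grep -E 'eef|force'
```

```text
eef_pos: [0.4193, 0.0819, 0.1621]
wrist_force: [-0.2, 0.4, 0.1]
```

```bash
python3 -m crank '[[0,0,0.02,0,0],[0,0,0.03,0,0]]' | grep -E 'eef|force'; python3 -c "
from h import *
st();r.camera('top');st();r.camera('top');st()"
```

```text
eef_pos: [0.4193, 0.0819, 0.1618]
wrist_force: [-0.9, -0.9, 0.4]
27.43 tcp [0.4193 0.0819 0.1618] rot [ 0.32  -3.125  0.   ] F [-0.93 -0.92  0.42] w 0.0
27.48 tcp [0.4193 0.0819 0.1618] rot [ 0.32  -3.125  0.   ] F [-0.47 -0.16  0.84] w 0.0004
27.52 tcp [0.4193 0.0819 0.1618] rot [-0.32   3.125 -0.   ] F [-0.54  0.18  0.96] w -0.0
```

```bash
python3 -m crank '[[0,0,0.02,0,0],[0,0,0.03,0,0]]' | grep -E 'eef|force'
```

```text
eef_pos: [0.4192, 0.0819, 0.1615]
wrist_force: [-0.4, -0.6, 0.7]
```

```bash
python3 -m crank '[[0,0,0.02,0,0],[0,0,0.02,0,0]]' | grep -E 'eef|force'
```

```text
eef_pos: [0.4193, 0.0819, 0.1613]
wrist_force: [0.3, -0.1, 0.4]
```

```bash
python3 -m crank '[[0,0,0.02,0,0],[0,0,0.03,0,0],[0,0,0.03,0,0]]' | grep -E 'eef|force'
```

```text
eef_pos: [0.4193, 0.0819, 0.161]
wrist_force: [-0.6, 0.2, 0.5]
```

```bash
python3 -m crank '[[0,0,0.02,0,0],[0,0,0.02,0,0]]' | grep -E 'eef|force'
```

```text
eef_pos: [0.4193, 0.0819, 0.1608]
wrist_force: [-0.0, -0.3, 0.3]
```

```bash
python3 -m crank '[[0,0,-1,0,0],[0,0,-6,0,0],[0,0,-12,0,0],[0,0,-14,0,0],[0,0,-14,0,0],[0,0,-14,0,0]]' | grep -E 'eef|force'; python3 - <<'E'
from h import *
c=np.array([.466,.092]);y=np.radians(12);ux=np.array([np.cos(y),np.sin(y),0]);uy=np.array([-np.sin(y),np.cos(y),0])
def pt(a,s,h=.03,w=0):
    b=np.array([*c,.059])+.08*ux
    return b+ s*(-np.cos(a)*ux+np.sin(a)*np.array([0,0,1]))+h*(np.sin(a)*ux+np.cos(a)*np.array([0,0,1]))+w*uy
save('wrist','w20.png');save('side','s20.png');im=save('top','t20.png')
for a in(0,.03,.06,.1):
    print(a,[(n,proj(n,pt(a,.15)).round(1).tolist(),proj(n,pt(a,.15,.03,.07)).round(1).tolist(),proj(n,pt(a,.15,.03,-.07)).round(1).tolist()) for n in('wrist','side')])
for n in('side','wrist'): print(n,[(np.round(d['centre'],1).tolist(),round(d['confidence'],2)) for d in r.mark_of('lid_edge',n)][:2])
im=cv2.imread('pics/s20.png')[170:290,260:400]; cv2.imwrite('pics/s20c.png',cv2.resize(im,None,fx=5,fy=5,interpolation=cv2.INTER_CUBIC))
E
```

```text
eef_pos: [0.4187, 0.0818, 0.3002]
wrist_force: [-0.4, 0.3, -0.4]
0 [('wrist', [317.7, 165.9], [404.0, 165.4], [231.4, 166.3]), ('side', [311.0, 233.7], [295.9, 221.2], [327.2, 247.2])]
0.03 [('wrist', [317.7, 167.9], [405.3, 167.5], [230.2, 168.4]), ('side', [311.2, 232.5], [296.1, 219.9], [327.5, 245.9])]
0.06 [('wrist', [317.7, 170.2], [406.6, 169.8], [228.9, 170.7]), ('side', [311.4, 231.2], [296.3, 218.7], [327.8, 244.6])]
0.1 [('wrist', [317.7, 173.6], [408.3, 173.2], [227.2, 174.1]), ('side', [311.8, 229.5], [296.6, 217.0], [328.2, 242.9])]
side [([312.4, 231.9], 0.93)]
wrist [([316.4, 166.5], 0.97)]
```

View pics/s20c.png

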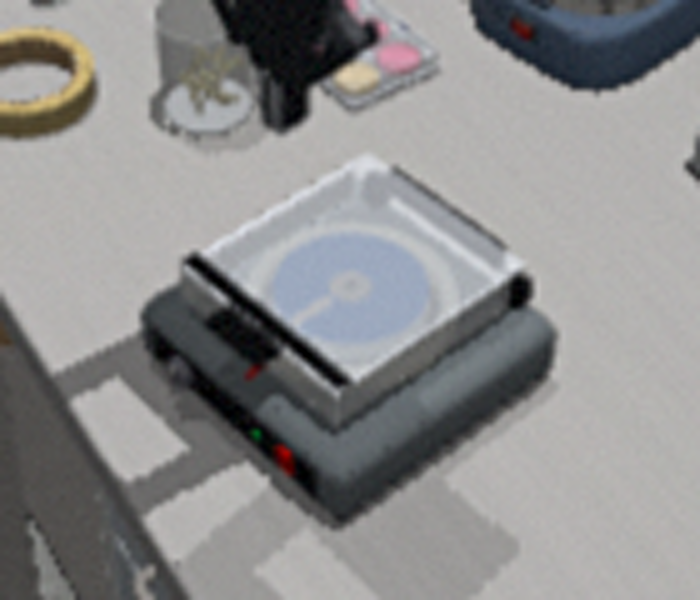

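View pics/w20.png

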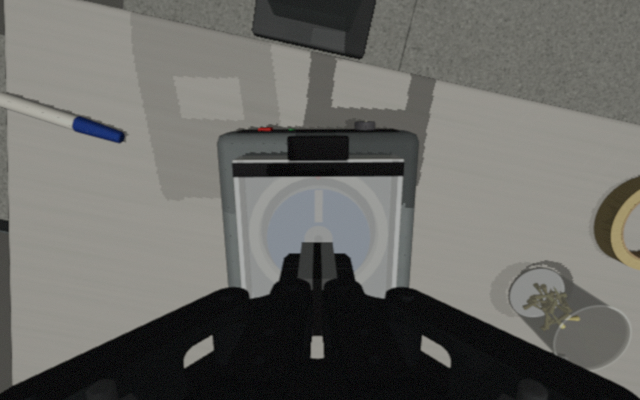

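```bash
python3 -m crank '[[0,0,5,0,0],[0,0,10,0,0],[0,0,13,0,0],[0,0,13.8,0,0],[0,0,14,0,0],[0,0,14,0,0]]' | grep -E 'eef|force'
```

```text
eef_pos: [0.4199, 0.082, 0.1617]
wrist_force: [-0.6, 0.3, -0.0]
```

```bash
python3 -m crank '[[0,0,0.02,0,0],[0,0,0.03,0,0]]' | grep -E 'eef|force'
```

```text
eef_pos: [0.4197, 0.082, 0.1612]
wrist_force: [0.3, -0.2, -0.2]
```

```bash
python3 -m crank '[[0,0,0.02,0,0],[0,0,0.03,0,0]]' | grep -E 'eef|force'
```

```text
eef_pos: [0.4193, 0.0819, 0.1604]
wrist_force: [-0.8, 0.5, 0.3]
```

```bash
python3 -m crank '[[0,0,0.02,0,0],[0,0,0.03,0,0]]' | grep -E 'eef|force'
```

```text
eef_pos: [0.4192, 0.0819, 0.1599]
wrist_force: [0.6, 0.3, 1.9]
```

```bash
python3 -m crank '[[0,0,0.02,0,0],[0,0,0.03,0,0]]' | grep -E 'eef|force'
```

```text
eef_pos: [0.4192, 0.0819, 0.1596]
wrist_force: [-0.9, 0.3, 2.8]
```

```bash
python3 -m crank '[[0,0,0.01,0,0],[0,0,0.02,0,0]]' | grep -E 'eef|force'
```

```text
eef_pos: [0.4192, 0.0819, 0.1596]
wrist_force: [-1.6, -1.0, 6.0]
```

```bash
python3 -m crank '[[0,0,-0.3,0,0],[0,0,-3,0,0],[0,0,-8,0,0],[0,0,-14,0,0],[0,0,-14,0,0],[0,0,-14,0,0]]' | grep -E 'eef|force'; python3 - <<'E'
from h import *
im=save('wrist','w21.png');save('side','s21.png');save('top','t21.png')
for n in('side','wrist'): print(n,[(np.round(d['centre'],1).tolist(),round(d['confidence'],2)) for d in r.mark_of('lid_edge',n)][:2])
# mark through lid
P=plane('wrist',.069); 
for px in[(319,190),(319,222)]:
    p=at_z('wrist',px,.069)[:2]-[.466,.092]; print(np.hypot(*p),np.degrees(np.arctan2(p[1],p[0]))%360-192.1)
im=cv2.imread('pics/w21.png')[120:300,210:430]; cv2.imwrite('pics/w21c.png',cv2.resize(im,None,fx=3.5,fy=3.3,interpolation=cv2.INTER_CUBIC))
E
```

```text
eef_pos: [0.4189, 0.0818, 0.2993]
wrist_force: [0.2, 1.2, -0.9]
side [([313.3, 234.3], 0.75), ([264.8, 187.7], 0.49)]
wrist [([316.1, 168.3], 0.68)]
0.045767335061546614 -1.4849632960150814
0.016212590220395715 -3.6478272462075836
```

View pics/w21c.png

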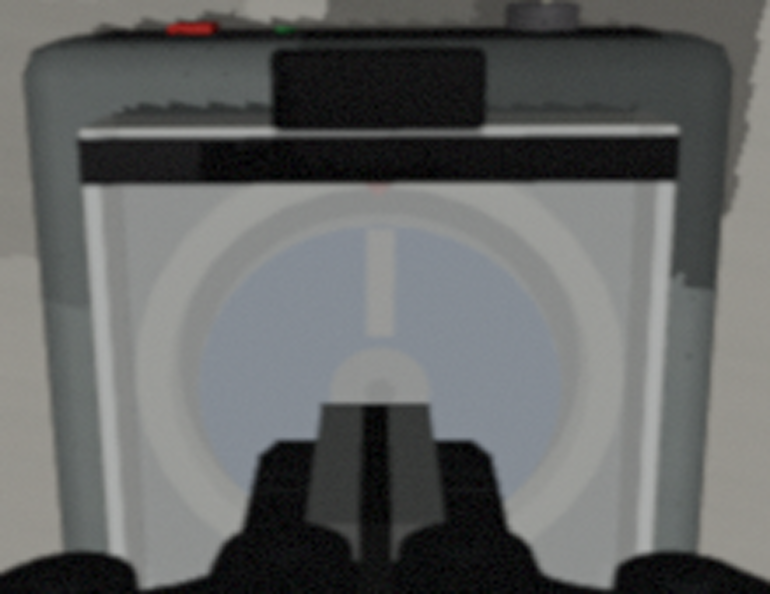

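View pics/s21.png

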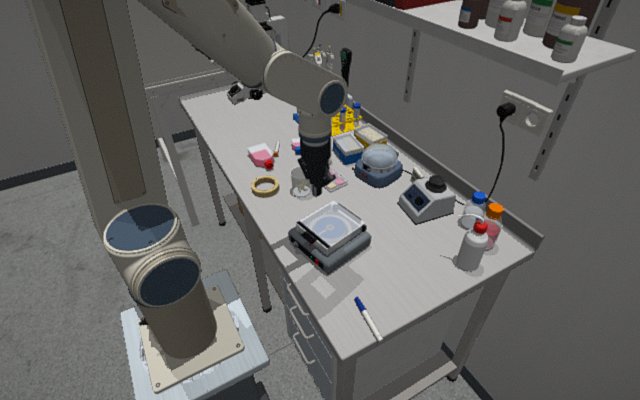

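The lid is down on its stop. Through it, the mark at crop (380,285) lines up with the pointer at crop (378,185). The fingers are clear, and the tape, beaker, marker and flask stand where they were, so I am handing in.

```bash
python3 -c "
from h import *
st(); print(r.finish_job())"
```

```text
32.65 tcp [0.4187 0.0818 0.2982] rot [ 0.32  -3.123  0.   ] F [0.44 0.61 0.45] w -0.0
the job is handed in; nothing more can be done
None
```

I turned the rotor to the mark's second arrival at the pointer and pushed the lid fully shut. The job was handed in at 32.7 s of the 72 s allowed; it gives no verdict.

- **Rotor:** I found its top by touch, about 69 mm above the bench. I turned it anticlockwise in two long strokes and one short one, pressing with about 4 to 5.5 N, from about -2.2 rad to the second pass. After I lifted off, the mark measured about 0.02 rad short of the pointer (0.15 allowed). Through the closed lid it still lines up with the pointer.
- **Lid:** I pushed it over from behind and down until it hit its stop. The height stopped changing while the force rose to 6 N, the highest reading at any point; forces were only read at the end of each move.
- **Disagreement:** The lid's stop came at a nominal tip height of 86.6 mm, against the 89 mm given for the shut lid. My first press ended before the stop, with no clear rise in force, so I went down again until the stop was felt. The lid-edge detections fit a shut lid to within 1 to 3 pixels (about 0.03 rad in the wrist view).
- **Other things on the bench:** The tape, beaker, marker and flask look unmoved in the last side picture; I did not measure their positions again. The robot was touching nothing at hand-in.

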